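Shut the centrifuge lid and start a timed spin

ROBOT

A 6-joint arm with a two-finger parallel gripper is mounted at the origin on the work surface. World frame = base frame: x ahead of the robot, y to its left, z up, the work surface at z = 0. Lengths are in m, angles in rad, forces in N, time in s.
With the tool pointing down it reaches from about 0.325 to 0.875 m from the base axis. Payload 4.4 kg.
Tool frame: the origin (TCP) lies between the finger pads; the fingertips stand 22 mm ahead of it and the grasp point (between the pads) lies 3 mm ahead of it; z points along the fingers, y is the direction in which the jaws open and shut (so a half turn about z gives the same grasp; the last joint's range is limited). The gripper opens to 85 mm and grips with 20 to 120 N. Pads are 22 mm wide; open, the fingers measure 114 mm over their backs; the gripper's body (76 mm by 85 mm) begins 54 mm behind the grasp point. The pads swing forward as they close: fully open they stand 13 mm farther back than shut.
Start: joints at [-1.3, 0.207, 1.542, -0, 1.393, -0.15], TCP at [0.235, -0.525, 0.253] pointing down, gripper open.
Joint ranges: [-2.73, 2.73], [-0.86, 2.22], [0.23, 2.46], [-1.11, 4.25], [0.08, 2.63], [-2.82, 2.82]. Speed limits (rad/s): [2.79, 2.79, 3.14, 3.14, 3.14, 3.14].

INTERFACE

Orientations are given as a unit quaternion [x, y, z, w].
In Python, from cell import bot gives the robot as it stands. The module is installed in compiled form; this text tells all that it offers.
- The arm moves only by the tool apply_moves, never from a script. Its argument "plan" is a list that holds one entry, the list of rows, each a list of 5 numbers: the shift along the world's x, y, z in units of 50 mm (1.0 is 50 mm), then the turn about the world's z in units of 6 degrees (1.0 is 6 degrees), then the closure in counts, from 0 (fully open) to 255 (shut). In form: [[[tx, ty, tz, yaw, gripper], ...]]. A call has 1 to 8 rows; each row is the pose to reach, as a shift and turn from the pose commanded when the call began; what a row does not reach only later rows make up. A row lasts 1/8 s, in which the tool goes at most 62.5 mm and 10.7 degrees, less where a joint would pass 70% of its speed; a pose out of reach is approached as far as the arm can. A call with a gripper value outside its range is refused whole. The fingers move at their own pace and stop on an object; "force" is the grip in N (left out, the last holds). Time passes only in rows, so rows that repeat a pose let the fingers close. It gives the time, the measured TCP pose, the force and the opening at its end, in the units of the state.
- bot.read_state(): the state, without advancing time (a new reading comes with each control period).
- bot.camera(name): name is "side" or "top"; returns (picture, depth): 420x560x3 uint8, blue, green, red; 420x560 float32, m along the optical axis (not along the pixel's ray), 0 where there is no reading.
- bot.camera_info(name): a dict with "vfov" (degrees; the focal length in pixels is half the picture's height over the tangent of half this angle, whatever the lens; pixels are square), "cx", "cy" (the principal point, pixels), "R" (3x3) and "t" (3): a world point X has camera coordinates R X + t. Camera axes: x right, y down, z forward; pixel columns grow to the right and rows downward; lengths in m; the calibration is good to about 2 mm. A picture is of the moment at which its call begins. camera_info takes no time and is no camera call.
- bot.sign_off(): hands the job in, once; it reports no verdict.
The state is a dict: "clock": time; "joint_positions": joint angles; "qd": joint speeds; "joint_torque": joint torques, N m; "tcp_pos": TCP position; "tool_rot": TCP orientation; "force": force on the tool from outside, world axes, zero at the start; "torque": the same for the moment, N m; "grip_width": finger opening in m.
Only numpy, scipy, OpenCV 4.12 (cv2) and the standard library are available. Lean on these libraries where they do the work, as an engineer would, in place of code of your own. Each camera call takes 0.05 s, during which the arm holds its last target.

TASK

The tubes are already in the rotor of the low microcentrifuge: press its lid gently down until it is fully shut, then tap the square time key, then the up-arrow key beside it, and last the round start key at the right end of the row. Use a fingertip only and tap lightly, letting each key come up before you touch the next; grip and lift nothing, touch no other key, touch no key before the lid is shut, and leave everything around the machine as it stands.

Things in the scene. Friction and masses are not known exactly. Their poses are not given: they have to be found in the camera images.
- centrifuge: Low cream microcentrifuge, fixed; 250 wide (y), 280 deep (x), deck 118 high, shut lid's top 139. Origin: centre of its underside; x runs from front to hinge, y to the left seen from the front. Blue front panel rises 15 deg to the rear, from 94 high at x=-140 to 117 at x=-52, with five light-grey keys in a row along y, 44 mm apart, a display behind them, then the rotor bowl under the lid.
- lid (a joint): Lid angle, rad: 0 fully shut, larger is more open (starts 0.6 to 1.0, stops at 1.35). Stiff friction hinge without spring or catch: it stays at any angle; 1 to 5 N down on the front half of its outside moves it. Shut, it rests on a firm stop (over 60 N is too hard).
- lid_lip (a point): Middle of the lid's front edge on its outer (upper) face, 179 mm ahead of the hinge axis and 18 mm above it when shut. A finger lip 90 wide, 10 thick reaches 12 mm beyond, its top 2 mm lower. The lid is a flat plate 232 wide, 20 thick. Axes: x along the lid to the hinge, y along the hinge, z out of the outer face.
- lid_hinge (a point): Middle of the lid's hinge axis, at the back of the centrifuge at x = 131, 121 mm above the bench; the axis runs along the machine's y.
- key_square (a joint): Travel of the square key (time key) in m: 0 is up, 0.005 is fully down, straight into the panel. A spring lifts it again: about 1 N to start, 3.5 N at 2.5 mm (counts as pressed), 6 N at the bottom, then a firm stop (come down slowly: over 30 N is too hard).
- key_square_top (a point): Centre of the square key's flat top: square, 20 x 20 mm, 8 mm proud of the panel, light grey, first from the left as seen from the front, 88 mm along the machine's y. Site z points out of the panel (15 degrees from vertical, leaning to the front), x up the slope, y to the left.
- key_up (a joint): Travel of the up-arrow key (raises the value) in m: 0 is up, 0.005 is fully down, straight into the panel. A spring lifts it again: about 1 N to start, 3.5 N at 2.5 mm (counts as pressed), 6 N at the bottom, then a firm stop (come down slowly: over 30 N is too hard).
- key_up_top (a point): Centre of the up-arrow key's flat top: triangle, 25 wide and 22 long (mm), 8 mm proud of the panel, light grey, second from the left; triangle whose point aims up the slope, away from the front lip as seen from the front, 44 mm along the machine's y. Site z points out of the panel (15 degrees from vertical, leaning to the front), x up the slope, y to the left.
- key_down (a joint): Travel of the down-arrow key (lowers the value) in m: 0 is up, 0.005 is fully down, straight into the panel. A spring lifts it again: about 1 N to start, 3.5 N at 2.5 mm (counts as pressed), 6 N at the bottom, then a firm stop (come down slowly: over 30 N is too hard).
- key_down_top (a point): Centre of the down-arrow key's flat top: triangle, 25 wide and 22 long (mm), 8 mm proud of the panel, light grey, middle of the row; triangle whose point aims down the slope, to the front lip as seen from the front, 0 mm along the machine's y. Site z points out of the panel (15 degrees from vertical, leaning to the front), x up the slope, y to the left.
- key_oblong (a joint): Travel of the oblong key (short-spin key) in m: 0 is up, 0.005 is fully down, straight into the panel. A spring lifts it again: about 1 N to start, 3.5 N at 2.5 mm (counts as pressed), 6 N at the bottom, then a firm stop (come down slowly: over 30 N is too hard).
- key_oblong_top (a point): Centre of the oblong key's flat top: oblong, 26 along the row, 12 up the slope (mm), 8 mm proud of the panel, light grey, fourth from the left as seen from the front, -44 mm along the machine's y. Site z points out of the panel (15 degrees from vertical, leaning to the front), x up the slope, y to the left.
- key_round (a joint): Travel of the round key (start key) in m: 0 is up, 0.005 is fully down, straight into the panel. A spring lifts it again: about 1 N to start, 3.5 N at 2.5 mm (counts as pressed), 6 N at the bottom, then a firm stop (come down slowly: over 30 N is too hard).
- key_round_top (a point): Centre of the round key's flat top: disc, 25 mm across, 8 mm proud of the panel, light grey, last on the right as seen from the front, -88 mm along the machine's y. Site z points out of the panel (15 degrees from vertical, leaning to the front), x up the slope, y to the left.
- tube_rack: white tube rack, 75 x 150 x 45, with capped tubes 13 proud of it, loose; left of the machine. Origin: middle of its underside. To be left alone.
- amber_bottle: amber glass bottle with black cap, 60 across and 115 high, loose; right of the machine. Origin: middle of its underside. To be left alone.
- beaker: open glass beaker, 68 across and 90 high, loose; right of the machine. Origin: middle of its underside. To be left alone.
- jar: white jar, 64 across and 80 high, loose; right of the machine. Origin: middle of its underside. To be left alone.
- wash_bottle: white wash bottle with a red cap and spout, 68 across, 215 high, loose; behind the rack on the left. Origin: middle of its underside. To be left alone.
- rotor_key: T-shaped rotor key, grey 90 mm bar with a 100 mm steel shank, 12 high, lying loose before the machine. Origin: middle of its underside. To be left alone. (Origin in the bar's middle; the shank runs along its -x.)
- marker: white marker pen with a blue cap, 130 long and 14 thick, lying loose before the machine. Origin: middle of its underside. To be left alone.
- tip_box: blue pipette-tip box with a clear top, 85 x 122 x 65, loose; far left beyond the rack. Origin: middle of its underside. To be left alone.

How it is judged:
On the way, in this order (a step that is already met when the one before it is completed fails the run):
1. the lid is pressed fully shut (value of joint lid below 0.03 rad and value of joint each of key_square, key_up, key_down, key_oblong, key_round below 0.0012 m), for 0.2 s.
2. the square time key is pressed, the lid shut and no other key down (value of joint lid below 0.03 rad and value of joint key_square above 0.0025 m and value of joint each of key_up, key_down, key_oblong, key_round below 0.0012 m), for 0.05 s.
3. the square key is up again and the up-arrow key is pressed alone (value of joint lid below 0.03 rad and value of joint key_up above 0.0025 m and value of joint each of key_square, key_down, key_oblong, key_round below 0.0012 m), for 0.05 s.
4. the up-arrow key is up again and the round start key is pressed alone (value of joint lid below 0.03 rad and value of joint key_round above 0.0025 m and value of joint each of key_square, key_up, key_down, key_oblong below 0.0012 m), for 0.05 s.
At the end, for the whole second after the job is handed in: The lid is fully shut (within 0.03 rad), all five keys are up again (within 1.2 mm), and every loose thing stands upright, at rest, within 20 mm of where it was (all of step 1 and not (distance of any of tube_rack, amber_bottle, beaker, jar, wash_bottle, rotor_key, marker, tip_box from where it was at the start of the episode above 0.02 m) and linear speed of each of tube_rack, amber_bottle, beaker, jar, wash_bottle, rotor_key, marker, tip_box below 0.02 m/s and angle between each of tube_rack, amber_bottle, beaker, jar, wash_bottle, tip_box's own z axis and vertical below 0.15 rad); the robot touches nothing.
It fails at once if the down-arrow or the oblong key is pressed (beyond 1.5 mm), or two keys are down together (value of joint any of key_down, key_oblong above 0.0015 m or value of joint each of key_square, key_up above 0.0015 m or value of joint each of key_square, key_round above 0.0015 m or value of joint each of key_up, key_round above 0.0015 m).
It fails at once if a key is pressed (beyond 1.5 mm) while the lid is not shut (over 0.06 rad) (value of joint lid above 0.06 rad and value of joint any of key_square, key_up, key_down, key_oblong, key_round above 0.0015 m).
It fails at once if a key is pressed hard (over 30 N while a key is down), or the machine or its lid with over 60 N (contact force between anything else and centrifuge above 60 N or (contact force between anything else and centrifuge above 30 N and value of joint any of key_square, key_up, key_down, key_oblong, key_round above 0.0015 m)).
It fails at once if the lid is lifted further open (over 1.15 rad) or slammed (over 4 rad/s) (value of joint lid above 1.15 rad or velocity of joint lid below -4 rad/s).
It fails at once if a loose thing is moved over 20 mm, lifted or knocked over (distance of any of tube_rack, amber_bottle, beaker, jar, wash_bottle, rotor_key, marker, tip_box from where it was at the start of the episode above 0.02 m).
It also fails if it takes over 51 s, if anything falls off the work surface, if the arm or the gripper's body presses on something with over 40 N, if the wrist force passes 120 N, or if a joint passes its speed limit or range.

## Working session

There is one attempt and no reset: what is moved stays moved. The work goes in short steps, Python scripts to look and compute and a tool call to move; the robot and the scene stay as the last step left them, time stands still between calls to the robot, and variables do not carry over. Pictures are saved under pics/ and viewed, and the job is handed in when it is done.

Besides the shell and the picture viewer there is one more tool, called after "Request:" as name(argument=value, ...) on one line, values as JSON. apply_moves: Moves the arm, as the interface text tells. Its arguments: {"type":"object","properties":{"plan":{"type":"array","items":{"type":"array","items":{"type":"array","items":{"type":"number"}}}},"force":{"type":"number"}},"required":["plan"]}

```bash
mkdir -p pics
python3 - <<'E'
from cell import bot
import cv2,numpy as np
print(bot.read_state())
for n in("side","top"):
    p,d=bot.camera(n);cv2.imwrite(f"pics/{n}0.png",p);np.save(f"pics/{n}0.npy",d);print(n,bot.camera_info(n))
E
```

```text
{'clock': 0.0, 'joint_positions': array([-1.30049644e+00,  2.07448078e-01,  1.54298420e+00, -2.17540975e-05,
        1.39346959e+00, -1.50488616e-01]), 'qd': array([-5.88573710e-04,  7.11449448e-04,  1.54973989e-03, -2.27962946e-03,
       -2.57088679e-05,  1.20839311e-03]), 'joint_torque': array([-7.80348037e-04, -3.83036363e+01, -2.91597533e+01, -3.22729547e-04,
        1.05205912e-02, -1.92955795e-06]), 'tcp_pos': array([ 0.23467356, -0.52415112,  0.2520954 ]), 'tool_rot': array([ 9.77947598e-01,  2.08847222e-01, -7.98113070e-05, -1.15189741e-03]), 'force': array([ 0.48570542, -0.5320787 ,  0.14948586]), 'torque': array([ 0.0474702 , -0.00731813, -0.03511724]), 'grip_width': 0.08518055280767879}
side {'vfov': 53.07174957787973, 'cx': 285.21768604172723, 'cy': 211.9815546677064, 'R': array([[-0.91025137, -0.41405445,  0.00116449],
       [-0.2792387 ,  0.61179291, -0.74009134],
       [ 0.30572568, -0.67399432, -0.67250536]]), 't': array([0.55604612, 0.18853439, 1.04674631])}
top {'vfov': 57.1353505770022, 'cx': 282.7056542300577, 'cy': 207.65451773897166, 'R': array([[ 0.00166332, -0.9991713 ,  0.04066877],
       [-0.99329141, -0.00635318, -0.11546343],
       [ 0.11562612, -0.04020389, -0.99247884]]), 't': array([0.05683837, 0.61032577, 0.89042987])}
```

View pics/side0.png

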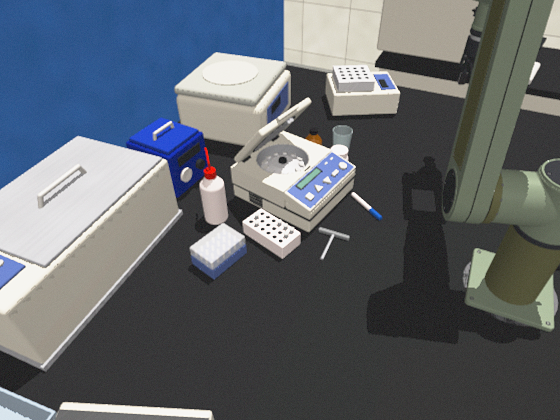

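View pics/top0.png

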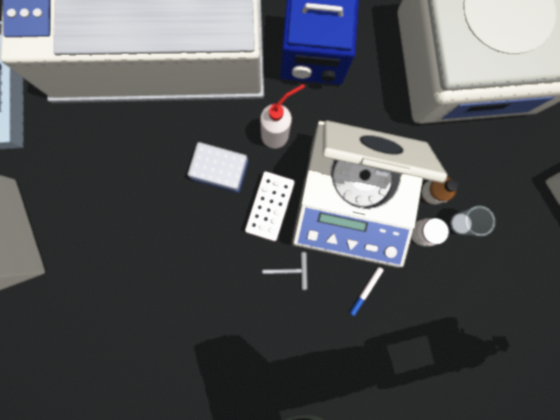

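The top view shows the keys in a row from about (313,236) for the square key to (391,252) for the round key, with the lid open behind them. I'll enlarge both views.

Run:
```python
import cv2
p=cv2.imread("pics/top0.png");cv2.imwrite("pics/topc.png",cv2.resize(p[115:275,285:455],None,fx=4.6,fy=3.7*4.6/4.6*1.0 if 0 else 3.7,interpolation=cv2.INTER_CUBIC))
p=cv2.imread("pics/side0.png");cv2.imwrite("pics/sidec.png",cv2.resize(p[90:235,225:365],None,fx=4,fy=4,interpolation=cv2.INTER_CUBIC))
```

```text
(no output)
```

View pics/topc.png

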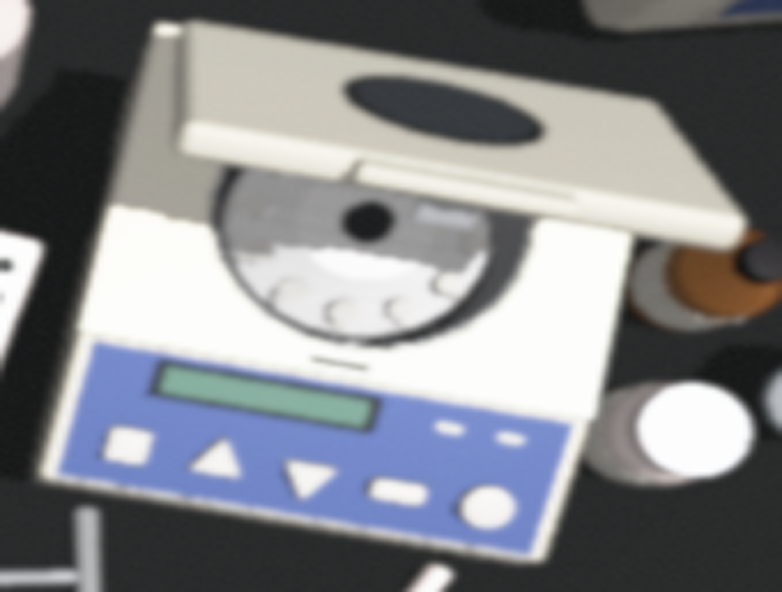

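View pics/sidec.png

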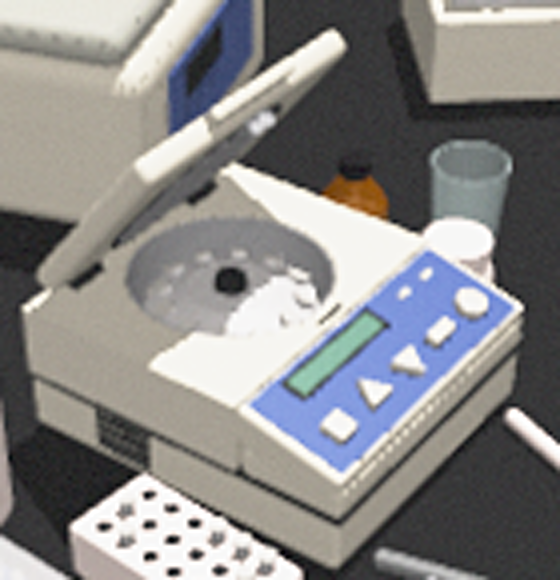

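```bash
cat > fit.py <<'E'
from cell import bot
import numpy as np
from scipy.optimize import least_squares
I={n:bot.camera_info(n) for n in("side","top")}
def proj(n,X):
    i=I[n];c=X@i["R"].T+i["t"];f=210/np.tan(np.radians(i["vfov"]/2));return c[:,:2]/c[:,2:]*f+[i["cx"],i["cy"]]
def model(p):
    x,y,yaw,kx,th=p
    s=np.radians(15);K=np.array([[kx-.008*np.sin(s),v,.094+(kx+.14)*np.tan(s)+.008*np.cos(s)] for v in(.088,.044,0,-.044,-.088)])
    lid=[]
    for v in(.116,-.116):
        a,b=-.179,.018
        lid.append([.131+a*np.cos(th)+b*np.sin(th),v,.121-a*np.sin(th)+b*np.cos(th)])
    M=np.vstack([K,lid]);R=np.array([[np.cos(yaw),-np.sin(yaw),0],[np.sin(yaw),np.cos(yaw),0],[0,0,1]])
    return M@R.T+[x,y,0]
if __name__=="__main__":
    T=(np.array([(129,446),(218,463),(310,476),(398,492),(488,508),(183,124),(745,217)])+.5)/[4.6,3.7]-.5+[285,115]
    S=(np.array([(340,425),(375,391),(409,360),(441,331),(471,302),(140,160),(330,34)])+.5)/4-.5+[225,90]
    f=lambda p:np.r_[(proj("top",model(p))-T).ravel(),(proj("side",model(p))-S).ravel()]
    r=least_squares(f,[.6,0,0,-.1,.8],loss="soft_l1")
    print(r.x);print(f(r.x).reshape(-1,2).round(1));print(model(r.x).round(4))
    d=np.load("pics/top0.npy")
    i=I["top"];F=210/np.tan(np.radians(i["vfov"]/2))
    for u,v in T:
        z=d[int(round(v)),int(round(u))];c=np.array([(u-i["cx"])/F*z,(v-i["cy"])/F*z,z]);print((i["R"].T@(c-i["t"])).round(4))
E
python3 fit.py
```

```text
[ 0.64362957 -0.11466358 -0.199766   -0.12125507  0.85484983]
[[ 0.1  0.4]
 [ 0.3 -0.1]
 [-0.1  0.4]
 [ 0.2  0.1]
 [ 0.1 -0.2]
 [-0.5 -0.2]
 [ 0.7  0.7]
 [-0.1  0. ]
 [-0.1  0.3]
 [-0.3  0.1]
 [-0.3 -0.2]
 [-0.1 -0.1]
 [-2.4  1.9]
 [ 0.1 -0.9]]
[[ 0.5402 -0.0039  0.1068]
 [ 0.5315 -0.0471  0.1068]
 [ 0.5228 -0.0902  0.1068]
 [ 0.514  -0.1333  0.1068]
 [ 0.5053 -0.1764  0.1068]
 [ 0.6932 -0.0063  0.2679]
 [ 0.6472 -0.2337  0.2679]]
[ 0.5411 -0.0033  0.1099]
[ 0.5312 -0.046   0.1089]
[ 0.5236 -0.0895  0.1112]
[ 0.5143 -0.1318  0.1105]
[ 0.5049 -0.1748  0.1107]
[ 0.6925 -0.0071  0.269 ]
[ 0.7045 -0.3596  0.0037]
```

The fit leaves sub-pixel residuals on the keys: machine at (0.644, -0.115), yaw about -0.20, lid about 0.855 rad. I'm moving to a point above the lid with the jaws shut.

Request:
apply_moves(plan=[[[0.5,0.4,0.8,-0.75,255],[1.3,1.1,1.2,-1.5,255],[2.1,1.8,1.3,-2.25,255],[3.0,2.6,1.3,-3.0,255],[3.8,3.3,1.3,-3.75,255],[4.7,4.1,1.3,-4.5,255],[5.5,4.8,1.3,-5.2,255],[6.3,5.5,1.3,-5.93,255]]])

```text
clock: 1.1
tcp_pos: [0.5508, -0.2483, 0.3176]
tool_rot: [0.995, -0.101, -0.0, -0.0]
force: [0.6, -1.0, 0.1]
grip_width: -0.0005
```

Request:
apply_moves(plan=[[[0.7,0.6,0,0,255],[1.4,1.25,0,0,255],[2.1,1.9,0,0,255],[2.8,2.5,0,0,255],[2.8,2.5,0,0,255],[2.8,2.5,-0.2,0,255]]])

```text
clock: 1.85
tcp_pos: [0.6899, -0.1251, 0.3083]
tool_rot: [0.995, -0.1, 0.0, 0.0]
force: [-0.5, -1.5, -0.1]
grip_width: -0.0002
```

Run:
```python
from cell import bot
import cv2,numpy as np
s=bot.read_state();print(s)
p,d=bot.camera("side");cv2.imwrite("pics/side1.png",cv2.resize(p[60:235,205:385],None,fx=3,fy=3,interpolation=cv2.INTER_CUBIC))
```

```text
{'clock': 1.85, 'joint_positions': array([-3.02400633e-01,  4.44198611e-01,  1.12090858e+00, -6.89799317e-04,
        1.57569476e+00,  1.46837856e+00]), 'qd': array([-0.02314815,  0.02215451,  0.14952826,  0.00196193, -0.15425389,
        0.00194742]), 'joint_torque': array([ 9.19385031e-01, -4.93805480e+01, -3.10017622e+01,  6.92881085e-02,
        1.57304336e-01,  8.18738354e-04]), 'tcp_pos': array([ 0.6899235 , -0.12514957,  0.30828864]), 'tool_rot': array([ 9.95004701e-01, -9.98266950e-02,  3.17949819e-04,  4.17332040e-04]), 'force': array([-0.45314906, -1.46773102, -0.11808768]), 'torque': array([-0.0628882 ,  0.01887598, -0.04247658]), 'grip_width': -0.00015698493212521725}
```

View pics/side1.png

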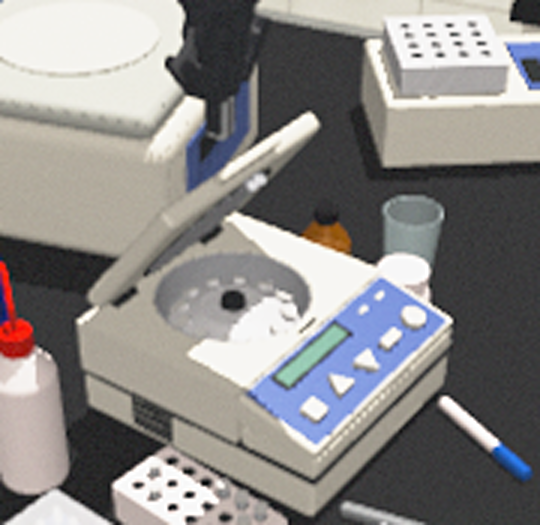

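The shut fingertips, at about (220,135) in the crop, stand just above and behind the lid face, clear of the lid. I'm starting down the closing arc.

Request:
apply_moves(plan=[[[0,0,-0.3,0,255],[0,0,-0.48,0,255],[0,0,-0.58,0,255],[-0.2,0.04,-0.74,0,255],[-0.39,0.08,-0.9,0,255],[-0.56,0.11,-1.08,0,255],[-0.72,0.15,-1.27,0,255],[-0.72,0.15,-1.27,0,255]]])

```text
clock: 2.9
tcp_pos: [0.6526, -0.117, 0.2433]
tool_rot: [0.995, -0.1, -0.001, -0.0]
force: [-0.1, -0.1, -0.6]
grip_width: -0.0002
```

Run:
```python
from cell import bot
import cv2,numpy as np
s=bot.read_state();print(s['tcp_pos'],s['force'])
p,d=bot.camera("side");cv2.imwrite("pics/side2.png",cv2.resize(p[60:235,205:385],None,fx=3,fy=3,interpolation=cv2.INTER_CUBIC))
```

```text
[ 0.65257838 -0.11704922  0.24325089] [-0.09514756 -0.08311872 -0.59205887]
```

View pics/side2.png

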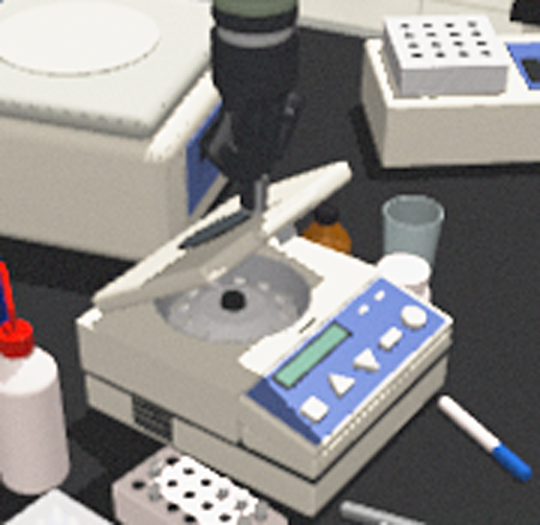

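The lid has come down to about 0.55 rad, with the fingertip at (258,205) in the crop on its front half. I'm carrying on down the arc.

Request:
apply_moves(plan=[[[-0.14,0.03,-0.2,0,255],[-0.27,0.06,-0.41,0,255],[-0.38,0.08,-0.64,0,255],[-0.47,0.1,-0.87,0,255],[-0.55,0.11,-1.1,0,255],[-0.61,0.13,-1.34,0,255],[-0.64,0.13,-1.48,0,255],[-0.64,0.13,-1.52,0,255]]])

```text
clock: 3.95
tcp_pos: [0.6214, -0.1106, 0.1679]
tool_rot: [0.995, -0.1, -0.001, -0.0]
force: [-0.8, 0.7, 1.3]
grip_width: -0.0003
```

Request:
apply_moves(plan=[[[0,0,-0.02,0,255],[0,0,-0.04,0,255],[0,0,-0.06,0,255],[0,0,-0.08,0,255],[0,0,-0.08,0,255]]])

```text
clock: 4.58
tcp_pos: [0.6219, -0.111, 0.1647]
tool_rot: [0.995, -0.1, 0.0, 0.0]
force: [-0.6, 0.8, 1.4]
grip_width: 0.0002
```

Request:
apply_moves(plan=[[[0,0,-0.02,0,255],[0,0,-0.04,0,255],[0,0,-0.05,0,255],[0,0,-0.05,0,255]]])

```text
clock: 5.08
tcp_pos: [0.6219, -0.1109, 0.1621]
tool_rot: [0.995, -0.1, 0.0, -0.0]
force: [-0.5, -0.6, -0.3]
grip_width: 0.0004
```

Request:
apply_moves(plan=[[[0,0,-0.01,0,255],[0,0,-0.02,0,255],[0,0,-0.02,0,255]]])

```text
clock: 5.45
tcp_pos: [0.6219, -0.1109, 0.1613]
tool_rot: [0.995, -0.1, 0.0, 0.0]
force: [-0.4, 1.2, 1.6]
grip_width: 0.0003
```

Request:
apply_moves(plan=[[[0,0,-0.01,0,255],[0,0,-0.02,0,255],[0,0,-0.02,0,255]]])

```text
clock: 5.82
tcp_pos: [0.6219, -0.1108, 0.1611]
tool_rot: [0.995, -0.1, 0.0, 0.0]
force: [-2.8, -0.3, 5.3]
grip_width: 0.0001
```

Request:
apply_moves(plan=[[[0,0,-0.01,0,255],[0,0,-0.02,0,255],[0,0,-0.02,0,255]]])

```text
clock: 6.2
tcp_pos: [0.6219, -0.1108, 0.1611]
tool_rot: [0.995, -0.1, 0.0, 0.0]
force: [-4.5, 1.1, 8.5]
grip_width: 0.0001
```

Run:
```python
from cell import bot
import cv2,numpy as np
s=bot.read_state();print(s['tcp_pos'],s['force'])
p,d=bot.camera("side");cv2.imwrite("pics/side3.png",cv2.resize(p[60:235,205:385],None,fx=3,fy=3,interpolation=cv2.INTER_CUBIC))
```

```text
[ 0.621937   -0.11083011  0.16105856] [-4.47759212  1.08053854  8.52440963]
```

View pics/side3.png

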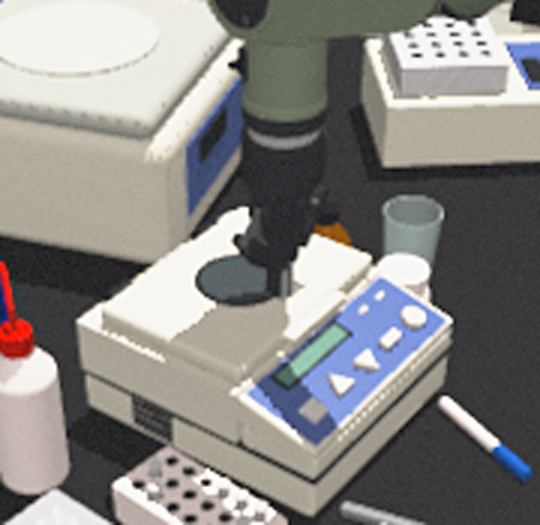

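The lid is shut: the force rises to 8.5 N with no further motion at TCP z 0.161, which matches a lid top of 139 mm. I'm lifting and going above the square key.

Request:
apply_moves(plan=[[[0,0,0.3,0,255],[0,0,0.6,0,255],[-0.5,0.6,0.6,0,255],[-1.0,1.3,0.6,0,255],[-1.5,1.9,0.6,0,255],[-1.7,2.15,0.4,0,255],[-1.7,2.15,0,0,255],[-1.7,2.15,-0.25,0,255]]])

```text
clock: 7.25
tcp_pos: [0.5369, -0.0035, 0.1459]
tool_rot: [0.995, -0.1, -0.0, 0.0]
force: [0.4, -1.1, 0.1]
grip_width: -0.0002
```

Run:
```python
from cell import bot
import cv2,numpy as np
s=bot.read_state();print(s['tcp_pos'],s['force'])
for n,(a,b,c,e) in(("side",(60,235,205,385)),("top",(115,275,285,455))):
  p,d=bot.camera(n);cv2.imwrite(f"pics/{n}4.png",cv2.resize(p[a:b,c:e],None,fx=3,fy=3,interpolation=cv2.INTER_CUBIC))
s=bot.read_state();print(s['tcp_pos'],s['force'])
```

```text
[ 0.53692388 -0.00352747  0.14594918] [ 0.37494782 -1.06377119  0.11409161]
[ 0.5360023  -0.0036062   0.14497314] [ 0.41464168 -0.54802906 -0.73489139]
```

View pics/side4.png

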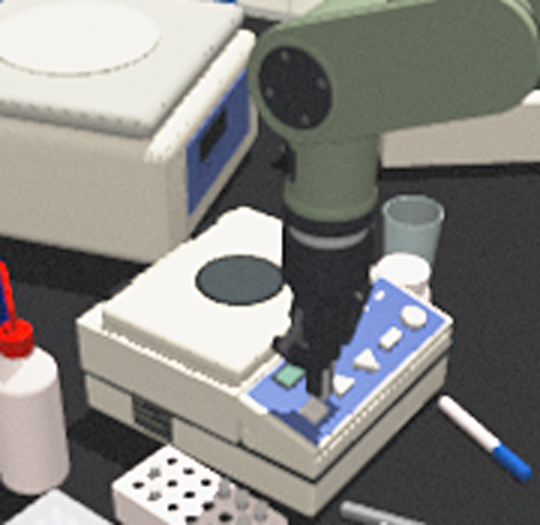

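View pics/top4.png

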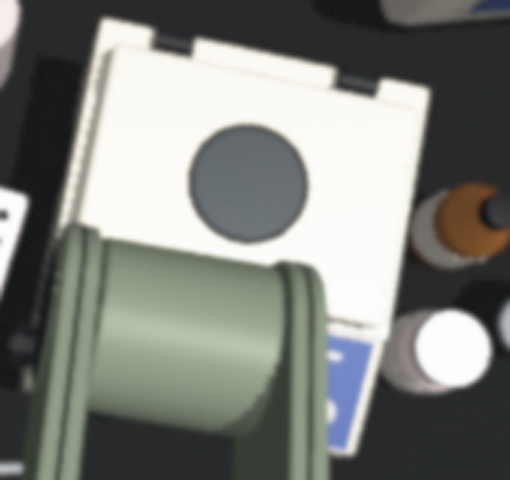

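The side view shows the fingertip at about (320,395), directly over the square key. I'm lowering it in small steps.

Request:
apply_moves(plan=[[[0,0,-0.08,0,255],[0,0,-0.14,0,255],[0,0,-0.18,0,255],[0,0,-0.2,0,255],[0,0,-0.2,0,255]]])

```text
clock: 7.98
tcp_pos: [0.5369, -0.0033, 0.1369]
tool_rot: [0.995, -0.1, 0.0, -0.0]
force: [-0.5, 0.3, 0.2]
grip_width: -0.0004
```

Request:
apply_moves(plan=[[[0,0,-0.02,0,255],[0,0,-0.04,0,255],[0,0,-0.04,0,255]]])

```text
clock: 8.35
tcp_pos: [0.5368, -0.0033, 0.1347]
tool_rot: [0.995, -0.1, -0.0, -0.0]
force: [0.9, 0.7, 0.7]
grip_width: 0.0
```

Request:
apply_moves(plan=[[[0,0,-0.02,0,255],[0,0,-0.04,0,255],[0,0,-0.04,0,255]]])

```text
clock: 8.72
tcp_pos: [0.5369, -0.0033, 0.1329]
tool_rot: [0.995, -0.1, 0.0, -0.0]
force: [0.1, 0.0, 0.3]
grip_width: -0.0001
```

Request:
apply_moves(plan=[[[0,0,-0.01,0,255],[0,0,-0.02,0,255],[0,0,-0.02,0,255]]])

```text
clock: 9.1
tcp_pos: [0.5371, -0.0034, 0.132]
tool_rot: [0.995, -0.1, 0.0, 0.0]
force: [-0.1, -0.4, 1.6]
grip_width: -0.0001
```

Request:
apply_moves(plan=[[[0,0,-0.01,0,255],[0,0,-0.02,0,255],[0,0,-0.02,0,255]]])

```text
clock: 9.48
tcp_pos: [0.5373, -0.0035, 0.1311]
tool_rot: [0.995, -0.1, 0.001, 0.0]
force: [0.1, -0.2, 2.8]
grip_width: -0.0
```

Request:
apply_moves(plan=[[[0,0,-0.01,0,255],[0,0,-0.02,0,255],[0,0,-0.02,0,255]]])

```text
clock: 9.85
tcp_pos: [0.5375, -0.0035, 0.1302]
tool_rot: [0.995, -0.1, 0.001, 0.0]
force: [2.1, -0.8, 4.1]
grip_width: -0.0
```

Request:
apply_moves(plan=[[[0,0,-0.01,0,255],[0,0,-0.02,0,255],[0,0,-0.03,0,255],[0,0,-0.03,0,255]]])

```text
clock: 10.35
tcp_pos: [0.5377, -0.0035, 0.1289]
tool_rot: [0.995, -0.1, 0.001, 0.0]
force: [2.6, -0.9, 5.7]
grip_width: -0.0003
```

Request:
apply_moves(plan=[[[0,0,-0.01,0,255],[0,0,-0.02,0,255],[0,0,-0.02,0,255]]])

```text
clock: 10.72
tcp_pos: [0.5379, -0.0036, 0.1281]
tool_rot: [0.995, -0.1, 0.001, 0.0]
force: [1.4, -0.5, 4.6]
grip_width: -0.0
```

Request:
apply_moves(plan=[[[0,0,-0.01,0,255],[0,0,-0.02,0,255],[0,0,-0.02,0,255]]])

```text
clock: 11.1
tcp_pos: [0.5381, -0.0036, 0.1276]
tool_rot: [0.995, -0.1, 0.001, 0.0]
force: [1.5, -0.3, 9.2]
grip_width: 0.0002
```

Run:
```python
from cell import bot
import cv2,numpy as np
p,d=bot.camera("side");cv2.imwrite(f"pics/side5.png",cv2.resize(p[140:220,285:365],None,fx=7,fy=7,interpolation=cv2.INTER_CUBIC))
s=bot.read_state();print(s['tcp_pos'],s['force'])
```

```text
[ 0.53808508 -0.00358313  0.12763156] [ 1.05505134 -0.67544873  8.08177469]
```

View pics/side5.png

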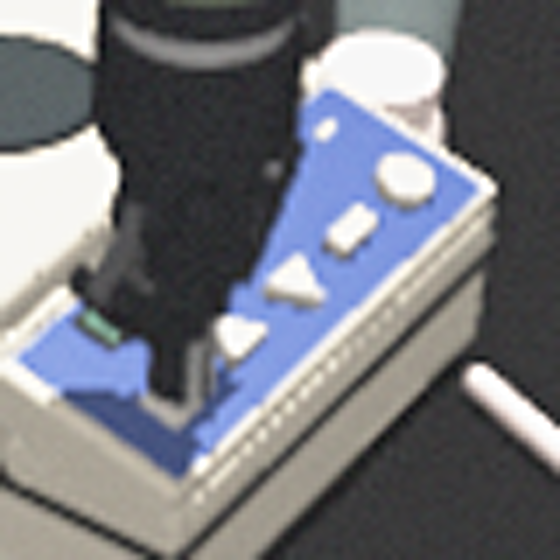

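The square key bottomed: 8 to 9 N with the motion stopped, and the neighbouring keys are visibly up. I'm lifting and going to the up-arrow key.

Request:
apply_moves(plan=[[[0,0,0.1,0,255],[0,0,0.4,0,255],[0,0,0.6,0,255],[-0.1,-0.4,0.6,0,255],[-0.23,-0.86,0.55,0,255],[-0.23,-0.86,0.4,0,255],[-0.23,-0.86,0.26,0,255],[-0.23,-0.86,0.26,0,255]]])

```text
clock: 12.15
tcp_pos: [0.5246, -0.0454, 0.1381]
tool_rot: [0.995, -0.1, -0.001, -0.0]
force: [-0.3, -0.0, -0.3]
grip_width: 0.0002
```

Run:
```python
from cell import bot
import cv2,numpy as np
p,d=bot.camera("side");cv2.imwrite(f"pics/side6.png",cv2.resize(p[140:220,285:365],None,fx=7,fy=7,interpolation=cv2.INTER_CUBIC))
s=bot.read_state();print(s['tcp_pos'],s['force'])
```

```text
[ 0.52498845 -0.04556238  0.13862501] [ 1.16286274  0.29780033 -0.85195852]
```

View pics/side6.png

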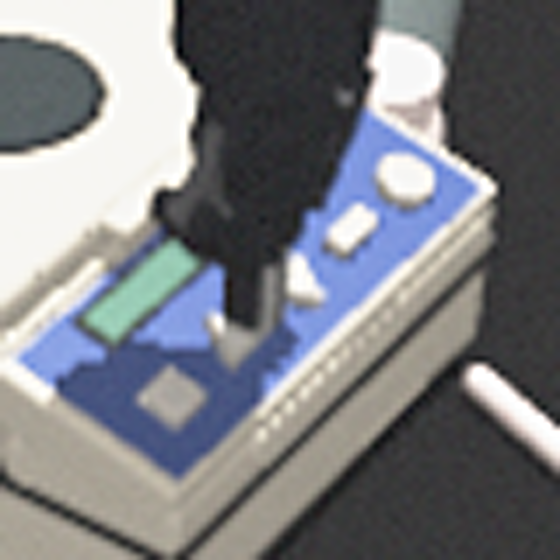

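The square key is up again, at (170,395) in the crop, and the finger is over the up-arrow key at (240,335). I'm pressing it.

Request:
apply_moves(plan=[[[0,0,-0.04,0,255],[0,0,-0.07,0,255],[0,0,-0.1,0,255],[0,0,-0.12,0,255],[0,0,-0.14,0,255],[0,0,-0.14,0,255]]])

```text
clock: 12.95
tcp_pos: [0.5254, -0.0464, 0.1323]
tool_rot: [0.995, -0.1, 0.0, -0.0]
force: [0.4, -0.4, -0.2]
grip_width: -0.0002
```

Request:
apply_moves(plan=[[[0,0,-0.01,0,255],[0,0,-0.02,0,255],[0,0,-0.03,0,255],[0,0,-0.04,0,255],[0,0,-0.04,0,255]]])

```text
clock: 13.58
tcp_pos: [0.5258, -0.0465, 0.1306]
tool_rot: [0.995, -0.1, 0.001, 0.0]
force: [0.4, 0.1, 2.7]
grip_width: 0.0001
```

Request:
apply_moves(plan=[[[0,0,-0.01,0,255],[0,0,-0.02,0,255],[0,0,-0.03,0,255],[0,0,-0.03,0,255]]])

```text
clock: 14.08
tcp_pos: [0.526, -0.0465, 0.1292]
tool_rot: [0.995, -0.1, 0.001, 0.0]
force: [1.1, -0.6, 4.1]
grip_width: -0.0
```

Request:
apply_moves(plan=[[[0,0,-0.01,0,255],[0,0,-0.02,0,255],[0,0,-0.03,0,255],[0,0,-0.03,0,255]]])

```text
clock: 14.58
tcp_pos: [0.5263, -0.0466, 0.1279]
tool_rot: [0.995, -0.1, 0.001, 0.0]
force: [1.6, -0.7, 6.1]
grip_width: -0.0001
```

Request:
apply_moves(plan=[[[0,0,-0.01,0,255],[0,0,-0.02,0,255],[0,0,-0.02,0,255]]])

```text
clock: 14.95
tcp_pos: [0.5265, -0.0466, 0.1272]
tool_rot: [0.995, -0.1, 0.001, 0.0]
force: [2.1, -0.3, 6.9]
grip_width: -0.0002
```

Request:
apply_moves(plan=[[[0,0,-0.01,0,255],[0,0,-0.02,0,255],[0,0,-0.02,0,255]]])

```text
clock: 15.32
tcp_pos: [0.5266, -0.0466, 0.1269]
tool_rot: [0.995, -0.1, 0.001, 0.0]
force: [0.7, 0.7, 11.0]
grip_width: 0.0
```

The up-arrow key also bottomed, at 11 N with the motion stopped. I'm lifting clear and carrying the finger over to the round key.

Request:
apply_moves(plan=[[[0,0,0.1,0,255],[0,0,0.4,0,255],[0,0,0.7,0,255],[-0.1,-0.6,0.7,0,255],[-0.23,-1.3,0.7,0,255],[-0.36,-2.0,0.7,0,255],[-0.48,-2.58,0.7,0,255],[-0.48,-2.58,0.5,0,255]]])

```text
clock: 16.32
tcp_pos: [0.5016, -0.1773, 0.1513]
tool_rot: [0.995, -0.101, 0.001, 0.0]
force: [0.3, 0.4, -0.7]
grip_width: -0.0003
```

Request:
apply_moves(plan=[[[0,0,-0.1,0,255],[0,0,-0.2,0,255],[0,0,-0.2,0,255]]])

```text
clock: 16.7
tcp_pos: [0.501, -0.1742, 0.1396]
tool_rot: [0.995, -0.099, -0.001, -0.0]
force: [-0.1, 0.4, 0.7]
grip_width: 0.0
```

Run:
```python
from cell import bot
import cv2,numpy as np
p,d=bot.camera("side");cv2.imwrite(f"pics/side7.png",cv2.resize(p[140:220,285:365],None,fx=7,fy=7,interpolation=cv2.INTER_CUBIC))
s=bot.read_state();print(s['tcp_pos'],s['force'])
```

```text
[ 0.50131709 -0.17447344  0.1399387 ] [0.36033669 0.62199899 0.18251053]
```

View pics/side7.png

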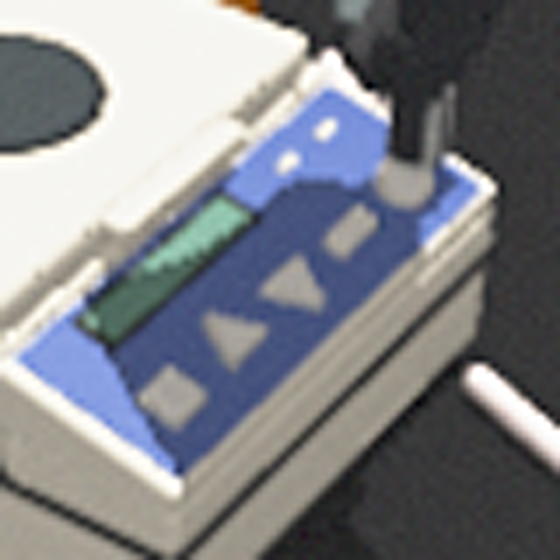

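The fingertip is over the round key, at (410,185) in the crop, and the other four keys are up. I'm pressing it.

Request:
apply_moves(plan=[[[0,0,-0.05,0,255],[0,0,-0.09,0,255],[0,0,-0.12,0,255],[0,0,-0.14,0,255],[0,0,-0.16,0,255],[0,0,-0.16,0,255]]])

```text
clock: 17.5
tcp_pos: [0.5015, -0.1754, 0.1325]
tool_rot: [0.995, -0.1, 0.0, 0.0]
force: [-1.2, 0.3, 1.0]
grip_width: 0.0002
```

Request:
apply_moves(plan=[[[0,0,-0.01,0,255],[0,0,-0.02,0,255],[0,0,-0.03,0,255],[0,0,-0.04,0,255],[0,0,-0.04,0,255]]])

```text
clock: 18.12
tcp_pos: [0.5019, -0.1755, 0.1307]
tool_rot: [0.995, -0.1, 0.001, 0.0]
force: [0.8, 0.2, 4.9]
grip_width: -0.0002
```

Request:
apply_moves(plan=[[[0,0,-0.01,0,255],[0,0,-0.02,0,255],[0,0,-0.03,0,255],[0,0,-0.03,0,255]]])

```text
clock: 18.62
tcp_pos: [0.5021, -0.1756, 0.1293]
tool_rot: [0.995, -0.1, 0.001, 0.0]
force: [1.6, 0.3, 5.2]
grip_width: -0.0
```

Request:
apply_moves(plan=[[[0,0,-0.01,0,255],[0,0,-0.02,0,255],[0,0,-0.03,0,255],[0,0,-0.03,0,255]]])

```text
clock: 19.12
tcp_pos: [0.5024, -0.1756, 0.1281]
tool_rot: [0.995, -0.1, 0.001, 0.0]
force: [1.9, 1.5, 6.7]
grip_width: 0.0001
```

Request:
apply_moves(plan=[[[0,0,-0.01,0,255],[0,0,-0.02,0,255],[0,0,-0.02,0,255]]])

```text
clock: 19.5
tcp_pos: [0.5025, -0.1757, 0.1277]
tool_rot: [0.995, -0.1, 0.001, 0.0]
force: [0.1, 1.0, 10.2]
grip_width: 0.0001
```

The round key bottomed too. I'm lifting straight up and backing the arm away to the front right.

Request:
apply_moves(plan=[[[0,0,0.1,0,255],[0,0,0.6,0,255],[0,0,1.5,0,255],[-0.3,-0.3,2.4,0,255],[-1.0,-1.0,2.8,0,255],[-1.7,-1.9,2.8,0,255],[-2.4,-2.8,2.8,0,255],[-3.0,-3.6,2.8,0,255]]])

```text
clock: 20.5
tcp_pos: [0.3489, -0.3556, 0.2648]
tool_rot: [0.995, -0.1, -0.002, -0.001]
force: [1.1, -0.3, -1.0]
grip_width: -0.0001
```

Request:
apply_moves(plan=[[[-0.5,-0.8,0,0,255],[-1,-1.6,0,0,255],[-1.2,-2,0,0,255],[-1.2,-2,0,0,255],[-1.2,-2,0,0,255]]])

```text
clock: 21.12
tcp_pos: [0.2918, -0.454, 0.2655]
tool_rot: [0.995, -0.099, -0.0, -0.001]
force: [-0.9, -0.1, -0.7]
grip_width: -0.0002
```

Run:
```python
from cell import bot
import cv2,numpy as np
for n,(a,b,c,e) in(("side",(100,275,185,395)),("top",(80,320,180,500))):
  p,d=bot.camera(n);k=3 if n=="side" else 2.4
  o=cv2.imread(f"pics/{n}0.png")
  cv2.imwrite(f"pics/{n}8.png",cv2.resize(p[a:b,c:e],None,fx=k,fy=k,interpolation=cv2.INTER_CUBIC))
  q=cv2.absdiff(p,o)[a:b,c:e];cv2.imwrite(f"pics/{n}8d.png",cv2.resize(q,None,fx=k,fy=k)*2)
s=bot.read_state();print(s['tcp_pos'],s['force'],s['clock'])
```

```text
[ 0.29215585 -0.45399658  0.26599761] [ 0.44328525 -0.00443643  1.34615496] 21.225
```

View pics/side8.png

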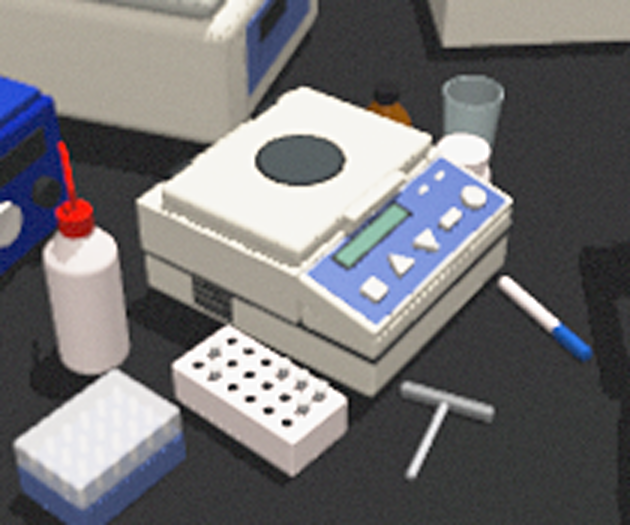

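View pics/top8.png

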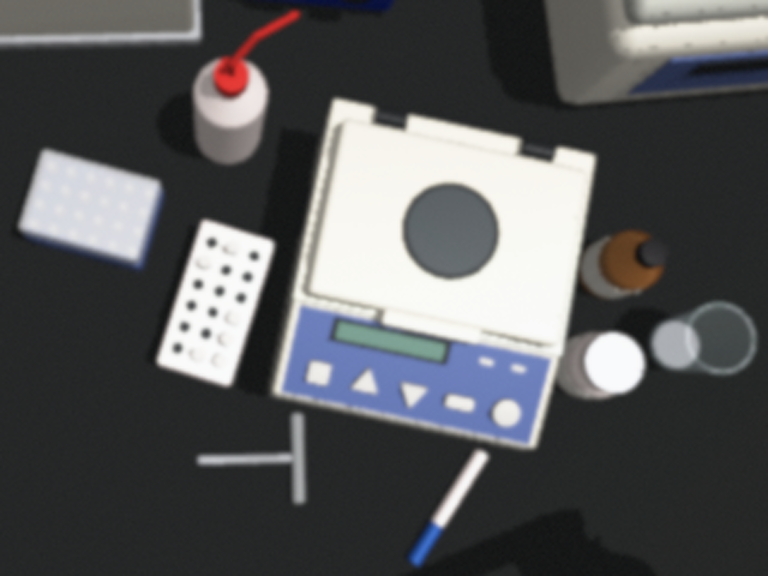

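View pics/top8d.png

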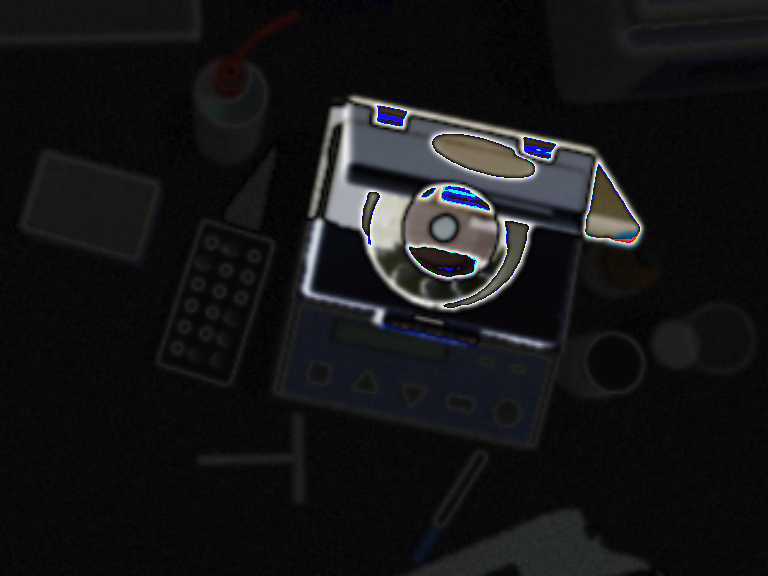

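The lid lies flat shut, all five keys stand up, and the difference picture shows only the lid and the shadows changed. I'm handing it in.

```bash
python3 -c "
from cell import bot
print(bot.sign_off())"
```

```text
the job is handed in; nothing more can be done
None
```

I closed the lid with the shut fingertips, then tapped the square, up-arrow and round keys in that order. I backed the arm clear and handed the job in at about 21 s of the 51 s allowed.

- **Lid:** it came to rest on its stop. The force rose to 8.5 N with no further movement, at the height expected for a shut lid.
- **Keys:** each of the three went to the bottom of its travel, with readings of 11 N at most. The finger was lifted clear between taps. Pictures after the first two taps showed the tapped keys up again.
- **Last pictures:** the side and top views show the lid flat and all five keys up. Comparing the top view with the first one, only the lid and shadows had changed; no loose object had moved.

One measurement disagreed. The first camera depth reading put the key tops about 3 mm higher than my fit to the pictures did. I went down in small steps until the finger touched, so it did not matter. No check failed. Sign-off reports no verdict, so I can't confirm how it was judged.

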